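# Re-rack the sample containers for transport

## Task

Move the four screw-cap sample containers out of the steel drop-off rack into the transport carrier, each into the holder block whose round well is made for it: the narrowest container in the narrowest well and so on up to the widest. Keep them upright, set each one down on the floor of its well without dropping it, and leave the spray bottle and the rack of test tubes where they stand.

Things in the scene. Friction and masses are not known exactly. Their poses are not given: they have to be found in the camera images.
- vial: Loose screw-cap sample container, frosted, white cap; the slimmest and shortest. Body 20 mm across, cap 22, 62 tall in all (cap: top 20). Origin: centre of its underside, z up its axis. Starts upright in any one of the four 66 mm holes of the steel drop-off rack: one row, 80 mm apart, floor 3 mm and upper plate 20 mm above the counter. Its neighbours stand along the row.
- universal: Loose screw-cap sample container, frosted, white cap; slender, the tallest. Body 30 mm across, cap 33, 88 tall in all (cap: top 20). Origin: centre of its underside, z up its axis. Starts upright in any one of the four 66 mm holes of the steel drop-off rack: one row, 80 mm apart, floor 3 mm and upper plate 20 mm above the counter. Its neighbours stand along the row.
- pot: Loose screw-cap sample container, frosted, white cap; squat, the second widest. Body 40 mm across, cap 44, 68 tall in all (cap: top 20). Origin: centre of its underside, z up its axis. Starts upright in any one of the four 66 mm holes of the steel drop-off rack: one row, 80 mm apart, floor 3 mm and upper plate 20 mm above the counter. Its neighbours stand along the row.
- cup: Loose screw-cap sample container, frosted, white cap; the widest; its body widens by 2 mm towards the cap. Body 50 mm across, cap 56, 78 tall in all (cap: top 20). Origin: centre of its underside, z up its axis. Starts upright in any one of the four 66 mm holes of the steel drop-off rack: one row, 80 mm apart, floor 3 mm and upper plate 20 mm above the counter. Its neighbours stand along the row.
- block_36: Off-white holder block, 86 x 86 x 20 mm, fixed in the dark grey carrier tray; black-floored round well 36 mm across, 14 deep, flat floor 6 mm above the origin: for the 20 mm container (vial). Origin: centre of its underside, 4 mm above the counter, on the well's axis; y along the row. Four in a row, 88 mm apart, in any order; wire handles 56 mm high, 52 mm beyond the end blocks' middles.
- block_46: Off-white holder block, 86 x 86 x 20 mm, fixed in the dark grey carrier tray; black-floored round well 46 mm across, 14 deep, flat floor 6 mm above the origin: for the 30 mm container (universal). Origin: centre of its underside, 4 mm above the counter, on the well's axis; y along the row. Four in a row, 88 mm apart, in any order; wire handles 56 mm high, 52 mm beyond the end blocks' middles.
- block_56: Off-white holder block, 86 x 86 x 20 mm, fixed in the dark grey carrier tray; black-floored round well 56 mm across, 14 deep, flat floor 6 mm above the origin: for the 40 mm container (pot). Origin: centre of its underside, 4 mm above the counter, on the well's axis; y along the row. Four in a row, 88 mm apart, in any order; wire handles 56 mm high, 52 mm beyond the end blocks' middles.
- block_66: Off-white holder block, 86 x 86 x 20 mm, fixed in the dark grey carrier tray; black-floored round well 66 mm across, 14 deep, flat floor 6 mm above the origin: for the 50 mm container (cup). Origin: centre of its underside, 4 mm above the counter, on the well's axis; y along the row. Four in a row, 88 mm apart, in any order; wire handles 56 mm high, 52 mm beyond the end blocks' middles.
- spray_bottle: Bystander: pink spray bottle with white trigger head, 74 mm across, 234 mm tall, loose. Origin: centre of its underside. It stands to the right of the work.
- tube_rack: Bystander: blue rack of white-capped test tubes, 80 x 150 mm, 109 mm tall, loose. Origin: centre of its underside, y along its length. It stands to the left of the work.
There are look-alikes about, which are no part of the job. Leave any yellow look-alike of the vial alone.

How it is judged:
By the outcome, as a careful person would: the job done as asked, in the order asked, and still so for the second after the job is handed in, with the robot touching nothing.
It also fails if it takes over 112 s, if anything falls off the work surface, if the arm or the gripper's body presses on something with over 40 N, if the wrist force passes 120 N, or if a joint passes its speed limit or range.

## Robot

A 6-joint arm with a two-finger parallel gripper is mounted at the origin on the work surface. World frame = base frame: x ahead of the robot, y to its left, z up, the work surface at z = 0. Lengths are in m, angles in degrees, forces in N, time in s.
With the tool pointing down it reaches from about 0.25 to 0.725 m from the base axis. Payload 9.7 kg.
Tool frame: the origin (TCP) lies at the centre of the arm's flange, where the gripper is bolted on; the fingertips stand 173 mm ahead of it and the grasp point (between the pads) lies bot.grip_depth ahead of it (bot.grip_depth is the distance from the TCP to the grasp point, in m); z points along the fingers, y is the direction in which the jaws open and shut (so a half turn about z gives the same grasp; the last joint's range is limited). The gripper opens to 85 mm and grips with 20 to 120 N. Pads are 22 mm wide; open, the fingers measure 114 mm over their backs; the gripper's body (76 mm by 85 mm) begins 54 mm behind the grasp point. The pads swing forward as they close: fully open they stand 13 mm farther back than shut.
Start: joints at [77.12, 4.979, 10.078, 95.1, 0, 90], TCP at [0.123, 0.536, 0.405] pointing down, gripper open.
Joint ranges: [-179.16, 179.16], [-48.56, 103.87], [-65.8, 70.77], [-126.05, 130.52], [-82.76, 87.17], [-180, 180]. Speed limits (degrees/s): [127.2, 127.2, 147.25, 180, 180, 180].

## Interface

Orientations are given as [roll, pitch, yaw] about the fixed x, y, z axes, in that order (R = Rz(yaw) Ry(pitch) Rx(roll)).
In Python, from workcell import status, viewer, bot gives the robot as it stands. The module is installed in compiled form; this text tells all that it offers.
- The arm moves only by the tool move_arm, never from a script. Its argument "commands" is a list of rows, each an object with "claw": the gripper's target within -1 to 1 (fully open at 1, half-way at 0, shut at -1); "travel": the shift along the tool's x, y, z in cm, a list of three; "turn": the turn about the tool's z in degrees. A call has 1 to 5 rows; each row shifts and turns the commanded pose from where the row before left it, along the tool's axes as they then stand; what a row does not reach is not made up. A row lasts 1/12 s, in which the tool goes at most 41.7 mm and 7.16 degrees, less where a joint would pass 70% of its speed; a pose out of reach is approached as far as the arm can. A call is refused whole if a number of a shift passes 4.17 or a number of a turn 7.16, either way. A call with a gripper value outside its range is refused whole. The fingers move at their own pace and stop on an object; "squeeze" is the grip in N (left out, the last holds). Time passes only in rows, so rows that do not move let the fingers close. It gives the time, the measured TCP pose, the force and the opening at its end, in the units of the state.
- status.get_obs(): the state, without advancing time (a new reading comes with each control period).
- viewer.camera(name): name is "side" or "top"; returns the picture (400x640x3 uint8, blue, green, red); there is no depth.
- viewer.camera_params(name): a dict with "camera_matrix" (3x3 intrinsics, pixels), "xyz" and "rotation" of the camera in the world. Camera axes: x right, y up, looking along -z (the intrinsics and any distortion apply to the point x, -y, -z); pixel columns grow to the right and rows downward; lengths in m; the calibration is good to about 2 mm. A picture is of the moment at which its call begins. camera_params takes no time and is no camera call.
- bot.job_done(): hands the job in, once; it reports no verdict.
The state is a dict: "time": time; "q": joint angles; "qd": joint speeds; "joint_efforts": joint torques, N m; "ee_pos": TCP position; "tcp_rot": TCP orientation; "wrist_force": force on the tool from outside, world axes, zero at the start; "torque": the same for the moment, N m; "opening": finger opening in m.
Only numpy, scipy, OpenCV 4.12 (cv2) and the standard library are available. Lean on these libraries where they do the work, as an engineer would, in place of code of your own. Each camera call takes 0.05 s, during which the arm holds its last target.

## Working session

There is one attempt and no reset: what is moved stays moved. The work goes in short steps, Python scripts to look and compute and a tool call to move; the robot and the scene stay as the last step left them, time stands still between calls to the robot, and variables do not carry over. Pictures are saved under pics/ and viewed, and the job is handed in when it is done.

Besides the shell and the picture viewer there is one more tool, called after ">>>" as name(argument=value, ...) on one line, values as JSON. move_arm: Moves the arm, as the interface text tells. Its arguments: {"type":"object","properties":{"commands":{"type":"array"},"squeeze":{"type":"number"}},"required":["commands"]}

```bash
mkdir -p pics
python3 - <<'E'
from workcell import status, viewer, bot
import cv2
print(bot.grip_depth); o=status.get_obs(); print(o)
for n in ("side","top"):
    cv2.imwrite(f"pics/{n}0.png",viewer.camera(n)); print(viewer.camera_params(n))
E
```

```text
0.1547
{'time': 0.0, 'q': array([ 7.71195708e+01,  5.01349773e+00,  1.00348614e+01,  9.50994183e+01,
       -1.29757042e-03,  8.99993986e+01]), 'qd': array([-0.07048529,  0.06913462,  0.06542428, -0.05977513, -0.06265854,
       -0.03733043]), 'joint_efforts': array([ 2.11772473e-03, -5.20382309e+01,  4.64808798e+01,  1.59733160e-02,
        1.73679173e-04,  6.67503983e-06]), 'ee_pos': array([0.12260986, 0.53617295, 0.40396355]), 'tcp_rot': array([-1.79921945e+02,  1.29674986e-03,  1.67120174e+02]), 'wrist_force': array([ 0.53137021, -0.62110074,  0.03312473]), 'torque': array([ 0.05031184,  0.00557286, -0.06200428]), 'opening': 0.08548815569393117}
{'camera_matrix': array([[417.21090422,   0.        , 321.39778769],
       [  0.        , 417.21090422, 201.3800888 ],
       [  0.        ,   0.        ,   1.        ]]), 'xyz': array([-0.12953952, -0.63928102,  0.73682991]), 'rotation': array([ 52.52586712,   1.17902767, -45.10897512])}
{'camera_matrix': array([[493.3434727 ,   0.        , 313.97338132],
       [  0.        , 493.3434727 , 199.45891703],
       [  0.        ,   0.        ,   1.        ]]), 'xyz': array([ 0.25633357, -0.01683997,  1.5415671 ]), 'rotation': array([ 10.43510822,   1.54631365, -90.14908574])}
```

View pics/side0.png

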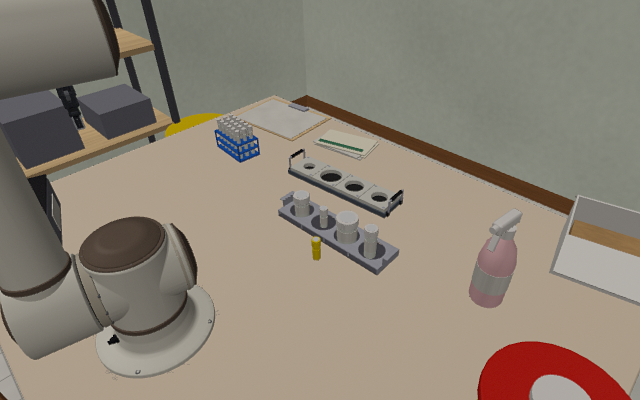

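View pics/top0.png

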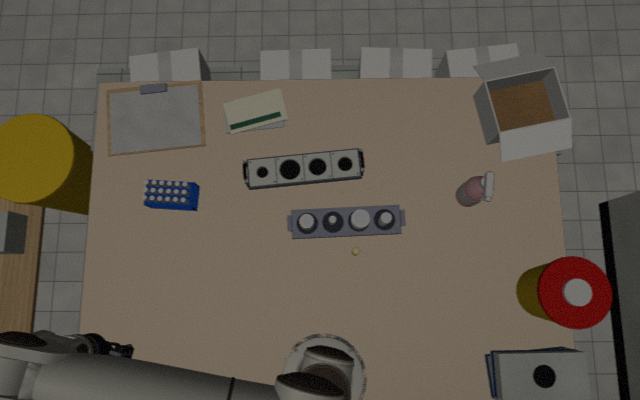

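```bash
cat > h.py <<'E'
import numpy as np, cv2
from scipy.spatial.transform import Rotation as R
from workcell import status, viewer, bot
def cam(n):
    p=viewer.camera_params(n); return p['camera_matrix'],np.array(p['xyz']),R.from_euler('xyz',p['rotation'],degrees=True).as_matrix()
def ray(n,uv,z):
    K,c,M=cam(n); d=np.linalg.inv(K)@[uv[0],uv[1],1]; d=M@np.array([d[0],-d[1],-d[2]])
    return c+d*(z-c[2])/d[2]
def proj(n,P):
    K,c,M=cam(n); q=M.T@(np.array(P)-c); q=K@[q[0],-q[1],-q[2]]; return q[:2]/q[2]
E
python3 - <<'E'
from h import *
a=cv2.imread('pics/top0.png')[140:265,235:415]; cv2.imwrite('pics/topc.png',cv2.resize(a,None,fx=4.4,fy=4.4,interpolation=cv2.INTER_CUBIC))
a=cv2.imread('pics/side0.png')[140:275,270:410]; cv2.imwrite('pics/sidec.png',cv2.resize(a,None,fx=4.4,fy=4.4,interpolation=cv2.INTER_CUBIC))
E
```

```text
(no output)
```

View pics/topc.png

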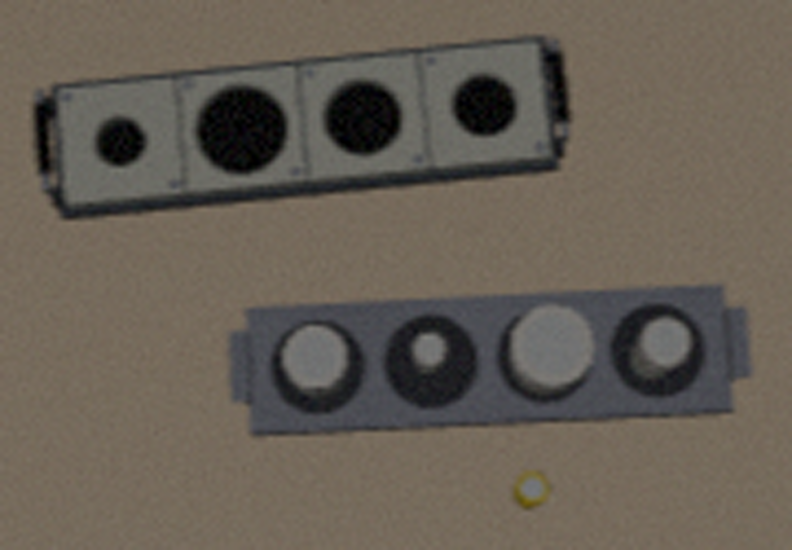

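View pics/sidec.png

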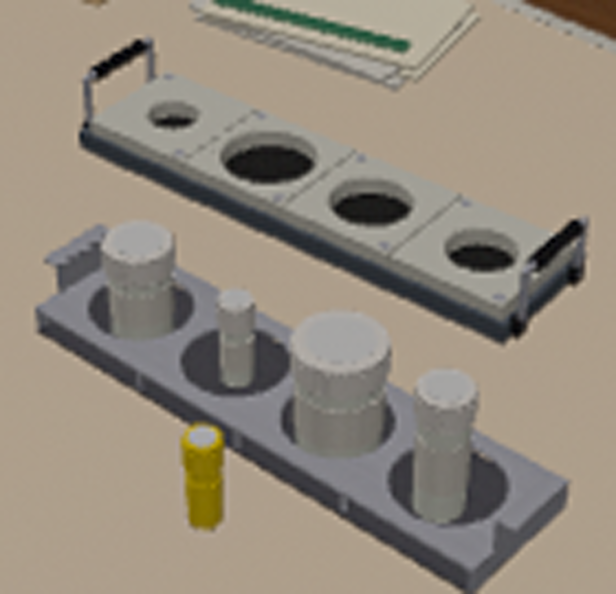

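The side and top crops (4.4×) read as follows, in full-image pixels:

- **Rack, left to right (top view):** pot (307,221), vial (332,219), cup (360,218), universal (387,218).
- **Vial candidates:** the white one at (332,219) stands in the rack. The yellow look-alike at (356,251) stands in front of it and is to be left alone. The white one fits the description, and the crop confirms it.
- **Wells, left to right (top view):** 36 (262,172), 66 (289,169), 56 (317,167), 46 (345,164).

Next I'll measure the positions.

Run:
```python
from h import *
im=cv2.imread('pics/top0.png'); g=cv2.cvtColor(im,cv2.COLOR_BGR2GRAY); hsv=cv2.cvtColor(im,cv2.COLOR_BGR2HSV)
S=8; x0,y0=235,140
def up(n,x0,y0,x1,y1):
    i=cv2.imread(f'pics/{n}0.png')[y0:y1,x0:x1]; return cv2.resize(cv2.GaussianBlur(i,(3,3),0),None,fx=S,fy=S,interpolation=cv2.INTER_CUBIC)
full=lambda p,x0,y0:((p[0]+.5)/S-.5+x0,(p[1]+.5)/S-.5+y0)
# wells
u=up('top',235,140,415,265); ug=cv2.cvtColor(u,cv2.COLOR_BGR2GRAY)
m=(ug<55).astype(np.uint8)
W=[]
for c in cv2.findContours(m,cv2.RETR_LIST,cv2.CHAIN_APPROX_NONE)[0]:
    A=cv2.contourArea(c)
    if A<2000: continue
    (cx,cy),(a,b),_=cv2.fitEllipse(c); f=full((cx,cy),x0,y0)
    P=ray('top',f,.017); print('dark',np.round(f,1),round(a/S,1),round(b/S,1),np.round(P,4))
us=up('top',280,195,410,245); ug=cv2.cvtColor(us,cv2.COLOR_BGR2GRAY)
for t in (120,135):
  for c in cv2.findContours((ug>t).astype(np.uint8),cv2.RETR_EXTERNAL,cv2.CHAIN_APPROX_NONE)[0]:
    if cv2.contourArea(c)<800: continue
    (cx,cy),(a,b),_=cv2.fitEllipse(c); f=full((cx,cy),280,195)
    print('white',t,np.round(f,1),round(a/S,1),round(b/S,1))
# manual cap-top centres
for n,uv,z,d in (('pot',(317,356),.071,44),('vial',(429,349),.065,22),('cup',(553,346),.081,56),('univ',(669,343),.091,33)):
    f=(uv[0]/4.4-.4+235,uv[1]/4.4-.4+140); print(n,np.round(f,1),np.round(ray('top',f,z),4),'diam px',d*.001*493/1.46)
for n,uv,z in (('pot',(138,243),.071),('vial',(237,302),.065),('cup',(341,343),.081),('univ',(445,391),.091)):
    f=(uv[0]/4.4-.4+270,uv[1]/4.4-.4+140); print('side',n,np.round(f,1),np.round(ray('side',f,z),4))
for n,uv in (('36',(172,115)),('66',(268,157)),('56',(371,202)),('46',(482,250))):
    f=(uv[0]/4.4-.4+270,uv[1]/4.4-.4+140); print('side',n,np.round(f,1),np.round(ray('side',f,.024),4))
for n,uv in (('Lfar',(65,85)),('Lnear',(70,206)),('Rfar',(542,38)),('Rnear',(555,160))):
    f=(uv[0]/4.4-.4+235,uv[1]/4.4-.4+140); print('corner',n,np.round(ray('top',f,.024),4))
```

```text
dark [332.1 219.2] 8.5 9.3 [ 0.4744 -0.0327  0.017 ]
dark [358.7 219.8] 20.4 21.3 [ 0.4718 -0.1156  0.017 ]
dark [306.7 222.7] 19.8 20.3 [0.4638 0.0465 0.017 ]
dark [385.1 218.1] 12.1 15.5 [ 0.4767 -0.1974  0.017 ]
dark [332.5 221.7] 21.1 21.1 [ 0.4663 -0.0338  0.017 ]
dark [384.  219.2] 20.9 21.5 [ 0.4732 -0.194   0.017 ]
dark [304.5 179.1] 9.2 129.2 [0.603  0.0535 0.017 ]
dark [261.9 171.8] 10.3 10.8 [0.6281 0.1892 0.017 ]
dark [244.9 169.3] 4.7 20.1 [0.6367 0.244  0.017 ]
dark [289.5 169.1] 19.5 20.2 [0.6363 0.1013 0.017 ]
dark [317.  166.3] 16.3 17.0 [0.6444 0.0135 0.017 ]
dark [344.6 163.6] 13.3 14.0 [ 0.6527 -0.0743  0.017 ]
dark [360.9 158.9] 4.6 21.1 [ 0.6674 -0.1261  0.017 ]
pot [306.6 220.5] [0.4631 0.0444 0.071 ] diam px 14.857534246575343
vial [332.1 218.9] [ 0.4683 -0.0323  0.065 ] diam px 7.428767123287671
cup [360.3 218.2] [ 0.4675 -0.1161  0.081 ] diam px 18.90958904109589
univ [386.6 217.6] [ 0.4676 -0.1933  0.091 ] diam px 11.14315068493151
side pot [301.  194.8] [0.459  0.0438 0.071 ]
side vial [323.5 208.2] [ 0.4647 -0.0354  0.065 ]
side cup [347.1 217.6] [ 0.4642 -0.1178  0.081 ]
side univ [370.7 228.5] [ 0.4635 -0.1925  0.091 ]
side 36 [308.7 165.7] [0.6227 0.1876 0.024 ]
side 66 [330.5 175.3] [0.631  0.0998 0.024 ]
side 56 [353.9 185.5] [0.6393 0.012  0.024 ]
side 46 [379.1 196.4] [ 0.648  -0.0755  0.024 ]
corner Lfar [0.669  0.2291 0.024 ]
corner Lnear [0.5794 0.2236 0.024 ]
corner Rfar [ 0.7007 -0.1165  0.024 ]
corner Rnear [ 0.6101 -0.1241  0.024 ]
```

```bash
cat >> h.py <<'E'
def rel(tgt):
    "remaining shift in tool axes, cm"
    o=status.get_obs(); M=R.from_euler('xyz',o['tcp_rot'],degrees=True).as_matrix()
    print('t',round(o['time'],2),'ee',np.round(o['ee_pos'],4),'rot',np.round(o['tcp_rot'],1),'F',np.round(o['wrist_force'],1),'op',round(o['opening'],4))
    print('tool cm',np.round(M.T@(np.array(tgt)-o['ee_pos'])*100,2))
E
python3 - <<'E'
from h import *
rel([.4665,-.034,.30])
yaw=167.1; d=np.array([.4665-.1226,-.034-.536])*100/17
for k in range(17):
    y=np.radians(yaw); X=np.array([np.cos(y),np.sin(y)]);Y=np.array([np.sin(y),-np.cos(y)])
    t=6.65 if k<11 else 0
    print(k,np.round([X@d,Y@d],1),t); yaw-=t
E
```

```text
t 0.1 ee [0.1226 0.5362 0.4041] rot [-179.9   -0.   167.1] F [ 0.1  0.8 -0.4] op 0.0855
tool cm [-46.23 -47.9   10.46]
0 [-2.7 -2.8] 6.65
1 [-3.  -2.5] 6.65
2 [-3.3 -2.1] 6.65
3 [-3.5 -1.7] 6.65
4 [-3.7 -1.3] 6.65
5 [-3.8 -0.9] 6.65
6 [-3.9 -0.4] 6.65
7 [-3.9  0. ] 6.65
8 [-3.9  0.5] 6.65
9 [-3.8  0.9] 6.65
10 [-3.7  1.4] 6.65
11 [-3.5  1.8] 0
12 [-3.5  1.8] 0
13 [-3.5  1.8] 0
14 [-3.5  1.8] 0
15 [-3.5  1.8] 0
16 [-3.5  1.8] 0
```

>>> move_arm(commands=[{"claw": 1, "travel": [-2.7, -2.8, 0], "turn": 6.65}, {"claw": 1, "travel": [-3.0, -2.5, 0], "turn": 6.65}, {"claw": 1, "travel": [-3.3, -2.1, 0], "turn": 6.65}, {"claw": 1, "travel": [-3.5, -1.7, 0], "turn": 6.65}, {"claw": 1, "travel": [-3.7, -1.3, 0], "turn": 6.65}], squeeze=35)

```text
time: 0.52
ee_pos: [0.2238, 0.3674, 0.4043]
tcp_rot: [-180.0, 0.0, 133.6]
wrist_force: [1.3, 0.1, -0.3]
opening: 0.0852
```

>>> move_arm(commands=[{"claw": 1, "travel": [-3.8, -0.9, 0], "turn": 6.65}, {"claw": 1, "travel": [-3.9, -0.4, 0], "turn": 6.65}, {"claw": 1, "travel": [-3.9, 0, 0], "turn": 6.65}, {"claw": 1, "travel": [-3.9, 0.5, 0], "turn": 6.65}, {"claw": 1, "travel": [-3.8, 0.9, 0], "turn": 6.65}])

```text
time: 0.93
ee_pos: [0.3241, 0.1993, 0.4046]
tcp_rot: [180.0, -0.0, 100.3]
wrist_force: [-0.6, 1.0, 0.2]
opening: 0.0852
```

>>> move_arm(commands=[{"claw": 1, "travel": [-3.7, 1.4, 0], "turn": 6.65}, {"claw": 1, "travel": [-3.5, 1.8, 0.5], "turn": 0}, {"claw": 1, "travel": [-3.5, 1.8, 1], "turn": 0}, {"claw": 1, "travel": [-3.5, 1.8, 1], "turn": 0}, {"claw": 1, "travel": [-3.5, 1.8, 1], "turn": 0}])

```text
time: 1.35
ee_pos: [0.4263, 0.0305, 0.3692]
tcp_rot: [180.0, -0.0, 94.0]
wrist_force: [0.8, 2.6, 0.7]
opening: 0.0855
```

```bash
python3 -c "
from h import *
rel([.4665,-.034,.30])"
```

```text
t 1.35 ee [0.4263 0.0305 0.3692] rot [180.  -0.  94.] F [0.8 2.6 0.7] op 0.0855
tool cm [-6.72  3.56  6.93]
```

>>> move_arm(commands=[{"claw": 0.2, "travel": [-3.4, 1.8, 2.0], "turn": 0}, {"claw": 0.2, "travel": [-3.3, 1.8, 2.0], "turn": 0}, {"claw": 0.2, "travel": [0, 0, 2.9], "turn": 0}, {"claw": 0.2, "travel": [0, 0, 0], "turn": 0}])

```text
time: 1.68
ee_pos: [0.4645, -0.0313, 0.2963]
tcp_rot: [-179.5, -0.1, 93.8]
wrist_force: [-0.2, 0.6, -1.4]
opening: 0.0513
```

```bash
python3 -c "
from h import *
rel([.4665,-.034,.207])
for n,(x,y,X,Y) in dict(side=(250,120,420,280),top=(235,140,415,265)).items():
    a=viewer.camera(n)[y:Y,x:X]; cv2.imwrite(f'pics/{n}1.png',cv2.resize(a,None,fx=3.7,fy=3.7,interpolation=cv2.INTER_CUBIC))"
```

```text
t 1.68 ee [ 0.4645 -0.0313  0.2963] rot [-1.795e+02 -1.000e-01  9.380e+01] F [-0.2  0.6 -1.4] op 0.0513
tool cm [-0.29  0.25  8.93]
```

View pics/side1.png

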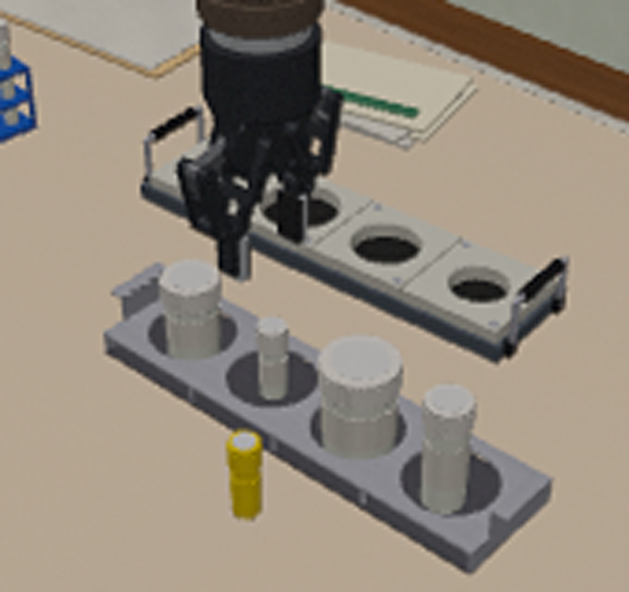

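View pics/top1.png

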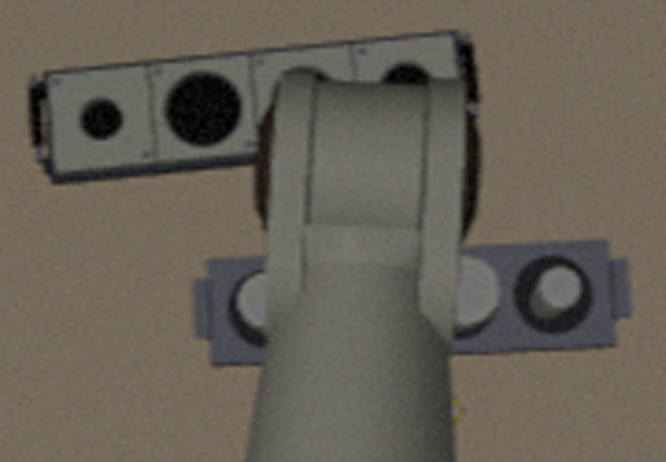

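The gripper hangs straight above the white vial (side crop 272,360) with one finger on each side of the row, and the neighbours are clear. I'm lowering it now.

>>> move_arm(commands=[{"claw": 0.2, "travel": [0, 0, 3.5], "turn": 0}, {"claw": 0.2, "travel": [0, 0, 3.0], "turn": 0}, {"claw": 0.2, "travel": [0, 0, 1.5], "turn": 0}, {"claw": 0.2, "travel": [0, 0, 0.5], "turn": 0}, {"claw": 0.2, "travel": [0, 0, 0], "turn": 0}])

```text
time: 2.2
ee_pos: [0.4651, -0.0289, 0.2177]
tcp_rot: [180.0, -0.0, 94.1]
wrist_force: [1.0, -0.2, 0.7]
opening: 0.0511
```

```bash
python3 -c "
from h import *
rel([.4665,-.034,.207])"
```

```text
t 2.2 ee [ 0.4651 -0.0289  0.2177] rot [180.   -0.   94.1] F [ 1.  -0.2  0.7] op 0.0511
tool cm [-0.52  0.1   1.07]
```

>>> move_arm(commands=[{"claw": 0.2, "travel": [-0.5, 0.1, 0.5], "turn": 0}, {"claw": 0.2, "travel": [0, 0, 0.5], "turn": 0}, {"claw": -1, "travel": [0, 0, 0], "turn": 0}, {"claw": -1, "travel": [0, 0, 0], "turn": 0}, {"claw": -1, "travel": [0, 0, 0], "turn": 0}])

```text
time: 2.62
ee_pos: [0.4667, -0.0347, 0.2075]
tcp_rot: [180.0, 0.0, 94.0]
wrist_force: [-0.8, 0.7, 1.2]
opening: 0.0207
```

>>> move_arm(commands=[{"claw": -1, "travel": [0, 0, 0], "turn": 0}, {"claw": -1, "travel": [0, 0, 0], "turn": 0}, {"claw": -1, "travel": [0, 0, 0], "turn": 0}])

```text
time: 2.87
ee_pos: [0.4667, -0.0347, 0.2074]
tcp_rot: [180.0, 0.0, 94.0]
wrist_force: [-0.5, -0.1, 4.8]
opening: 0.0209
```

```bash
python3 -c "
from h import *
rel([.4665,-.034,.207])
for n,(x,y,X,Y) in dict(side=(250,120,420,280)).items():
    a=viewer.camera(n)[y:Y,x:X]; cv2.imwrite(f'pics/{n}2.png',cv2.resize(a,None,fx=3.7,fy=3.7,interpolation=cv2.INTER_CUBIC))"
```

```text
t 2.87 ee [ 0.4667 -0.0347  0.2074] rot [180.   0.  94.] F [-0.5 -0.1  4.8] op 0.0209
tool cm [ 0.07 -0.02  0.04]
```

View pics/side2.png

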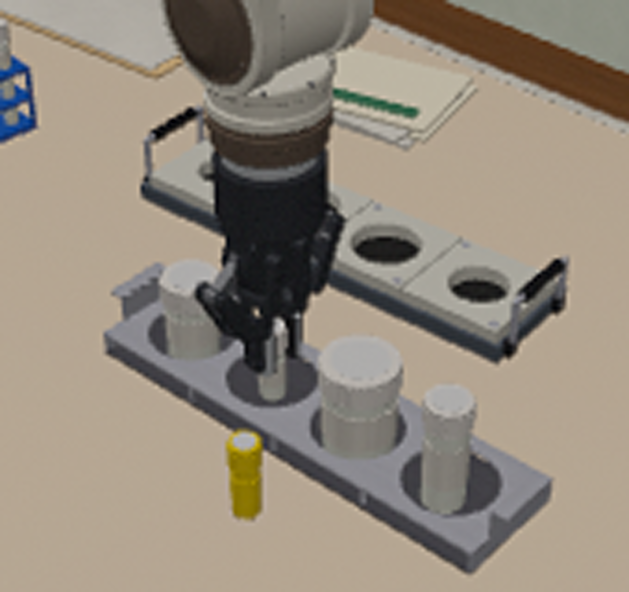

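The vial is gripped, with an opening of 20.9 mm and the body upright in the crop. I'm lifting it and carrying it to the 36 mm well.

>>> move_arm(commands=[{"claw": -1, "travel": [0, 0, -1.0], "turn": 0}, {"claw": -1, "travel": [0, 0, -2.5], "turn": 0}, {"claw": -1, "travel": [0, 0, -3.0], "turn": 0}, {"claw": -1, "travel": [0, 0, -3.0], "turn": 0}, {"claw": -1, "travel": [0, 0, -0.5], "turn": 0}])

```text
time: 3.33
ee_pos: [0.4671, -0.0347, 0.3123]
tcp_rot: [179.7, 0.0, 94.0]
wrist_force: [0.5, -0.1, -0.4]
opening: 0.0207
```

```bash
python3 -c "
from h import *
rel([.6255,.1885,.30])"
```

```text
t 3.33 ee [ 0.4671 -0.0347  0.3123] rot [179.7   0.   94. ] F [ 0.5 -0.1 -0.4] op 0.0207
tool cm [21.17 17.34  1.32]
```

>>> move_arm(commands=[{"claw": -1, "travel": [2.0, 1.6, 0], "turn": 0}, {"claw": -1, "travel": [2.7, 2.2, 0], "turn": 0}, {"claw": -1, "travel": [2.7, 2.2, 0], "turn": 0}, {"claw": -1, "travel": [2.7, 2.2, 0], "turn": 0}, {"claw": -1, "travel": [2.7, 2.2, 0], "turn": 0}])

```text
time: 3.75
ee_pos: [0.5621, 0.1017, 0.307]
tcp_rot: [180.0, 0.0, 94.0]
wrist_force: [0.7, -0.9, -0.7]
opening: 0.0205
```

>>> move_arm(commands=[{"claw": -1, "travel": [2.7, 2.2, 0], "turn": 0}, {"claw": -1, "travel": [2.7, 2.2, 0], "turn": 0}, {"claw": -1, "travel": [2.0, 1.6, 0], "turn": 0}, {"claw": -1, "travel": [1.0, 0.9, 0], "turn": 0}, {"claw": -1, "travel": [0, 0, 0], "turn": 0}])

```text
time: 4.17
ee_pos: [0.6254, 0.1912, 0.3057]
tcp_rot: [-179.9, -0.0, 94.1]
wrist_force: [-0.2, 0.1, -0.8]
opening: 0.0208
```

```bash
python3 -c "
from h import *
rel([.6255,.1885,.225])"
```

```text
t 4.17 ee [0.6254 0.1912 0.3057] rot [-179.9   -0.    94.1] F [-0.2  0.1 -0.8] op 0.0208
tool cm [-0.27 -0.    8.07]
```

>>> move_arm(commands=[{"claw": -1, "travel": [-0.3, 0, 2.5], "turn": 0}, {"claw": -1, "travel": [0, 0, 2.5], "turn": 0}, {"claw": -1, "travel": [0, 0, 1.5], "turn": 0}, {"claw": -1, "travel": [0, 0, 0.4], "turn": 0}, {"claw": -1, "travel": [0, 0, 0], "turn": 0}])

```text
time: 4.58
ee_pos: [0.6241, 0.1852, 0.2368]
tcp_rot: [-179.9, 0.0, 93.9]
wrist_force: [0.3, -0.4, -0.3]
opening: 0.0212
```

```bash
python3 -c "
from h import *
rel([.6255,.1885,.2145])
for n,(x,y,X,Y) in dict(side=(250,120,420,260),top=(220,130,380,250)).items():
    a=viewer.camera(n)[y:Y,x:X]; cv2.imwrite(f'pics/{n}3.png',cv2.resize(a,None,fx=4,fy=4,interpolation=cv2.INTER_CUBIC))"
```

```text
t 4.58 ee [0.6241 0.1852 0.2368] rot [-179.9    0.    93.9] F [ 0.3 -0.4 -0.3] op 0.0212
tool cm [0.32 0.17 2.23]
```

View pics/side3.png

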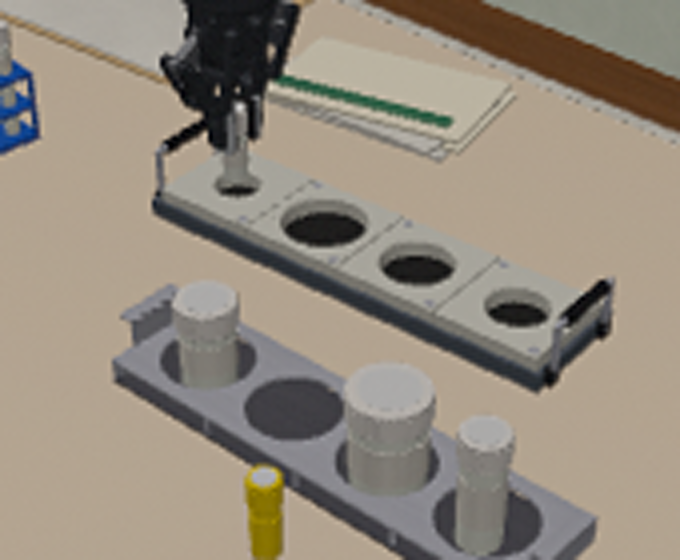

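The vial's underside (side crop 236,180) hangs over the 36 mm well (238,184). I'll trim the position and lower it.

>>> move_arm(commands=[{"claw": -1, "travel": [0.3, 0.1, 0.6], "turn": 0}, {"claw": -1, "travel": [0, 0, 0.6], "turn": 0}, {"claw": -1, "travel": [0, 0, 0.5], "turn": 0}, {"claw": -1, "travel": [0, 0, 0.3], "turn": 0}, {"claw": -1, "travel": [0, 0, 0], "turn": 0}])

```text
time: 5.1
ee_pos: [0.6252, 0.1888, 0.2168]
tcp_rot: [-179.9, 0.0, 94.0]
wrist_force: [-0.2, 0.7, -0.4]
opening: 0.0212
```

>>> move_arm(commands=[{"claw": -1, "travel": [0, 0, 0.15], "turn": 0}, {"claw": -1, "travel": [0, 0, 0], "turn": 0}])

```text
time: 5.27
ee_pos: [0.6254, 0.1888, 0.2163]
tcp_rot: [-180.0, 0.0, 94.0]
wrist_force: [0.1, -0.2, -0.2]
opening: 0.0211
```

>>> move_arm(commands=[{"claw": -1, "travel": [0, 0, 0.1], "turn": 0}, {"claw": -1, "travel": [0, 0, 0], "turn": 0}, {"claw": -1, "travel": [0, 0, 0], "turn": 0}])

```text
time: 5.52
ee_pos: [0.6255, 0.1889, 0.2155]
tcp_rot: [180.0, -0.0, 94.0]
wrist_force: [-0.5, 0.2, 0.3]
opening: 0.0211
```

>>> move_arm(commands=[{"claw": -1, "travel": [0, 0, 0.1], "turn": 0}, {"claw": -1, "travel": [0, 0, 0], "turn": 0}, {"claw": -1, "travel": [0, 0, 0], "turn": 0}])

```text
time: 5.77
ee_pos: [0.6255, 0.1889, 0.2146]
tcp_rot: [180.0, -0.0, 94.0]
wrist_force: [0.1, -0.3, 0.8]
opening: 0.0208
```

>>> move_arm(commands=[{"claw": -1, "travel": [0, 0, 0.08], "turn": 0}, {"claw": -1, "travel": [0, 0, 0], "turn": 0}, {"claw": -1, "travel": [0, 0, 0], "turn": 0}])

```text
time: 6.02
ee_pos: [0.6256, 0.1889, 0.2145]
tcp_rot: [179.9, -0.0, 94.0]
wrist_force: [-1.8, -0.5, 4.9]
opening: 0.0207
```

Contact shows as 4.9 N at the expected height. I'm releasing the vial.

>>> move_arm(commands=[{"claw": -0.3, "travel": [0, 0, 0], "turn": 0}, {"claw": 0.2, "travel": [0, 0, 0], "turn": 0}, {"claw": 0.2, "travel": [0, 0, 0], "turn": 0}, {"claw": 0.2, "travel": [0, 0, 0], "turn": 0}, {"claw": 0.2, "travel": [0, 0, -0.5], "turn": 0}])

```text
time: 6.43
ee_pos: [0.6251, 0.1888, 0.2175]
tcp_rot: [-179.9, 0.0, 94.0]
wrist_force: [0.1, -0.9, -1.1]
opening: 0.0512
```

>>> move_arm(commands=[{"claw": 0.3, "travel": [0, 0, -2.0], "turn": 0}, {"claw": 0.3, "travel": [0, 0, -2.5], "turn": 0}, {"claw": 0.3, "travel": [0, 0, -3.0], "turn": 0}, {"claw": 0.3, "travel": [0, 0, -3.0], "turn": 0}, {"claw": 0.3, "travel": [0, 0, -1.0], "turn": 0}])

```text
time: 6.85
ee_pos: [0.6256, 0.1889, 0.3391]
tcp_rot: [179.7, -0.1, 94.0]
wrist_force: [0.7, -0.2, 0.3]
opening: 0.0555
```

```bash
python3 -c "
from h import *
rel([.4655,-.193,.34])
for n,(x,y,X,Y) in dict(side=(250,120,420,260),top=(220,130,380,250)).items():
    a=viewer.camera(n)[y:Y,x:X]; cv2.imwrite(f'pics/{n}4.png',cv2.resize(a,None,fx=4,fy=4,interpolation=cv2.INTER_CUBIC))"
```

```text
t 6.85 ee [0.6256 0.1889 0.3391] rot [ 1.797e+02 -1.000e-01  9.400e+01] F [ 0.7 -0.2  0.3] op 0.0555
tool cm [-36.99 -18.61  -0.25]
```

View pics/side4.png

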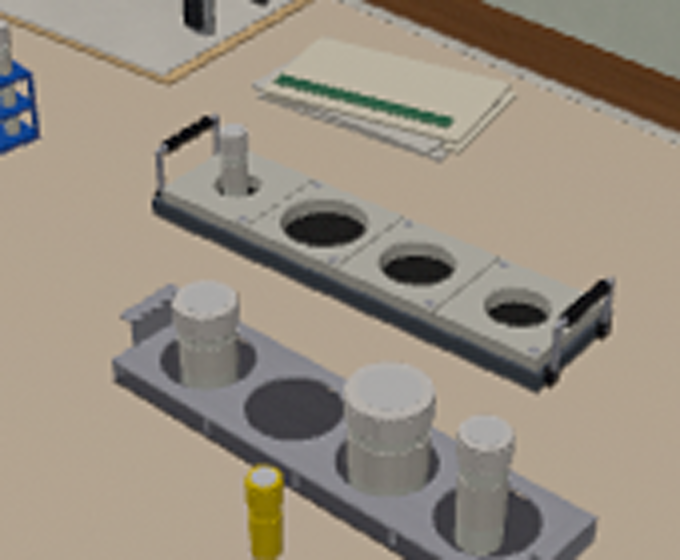

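The vial stands upright in the 36 mm well at (234,160) in the crop. The universal is next.

>>> move_arm(commands=[{"claw": 0.4, "travel": [-2.0, -1.0, 0], "turn": 0}, {"claw": 0.4, "travel": [-3.2, -1.6, 0], "turn": 0}, {"claw": 0.4, "travel": [-3.2, -1.6, 0], "turn": 0}, {"claw": 0.4, "travel": [-3.2, -1.6, 0], "turn": 0}, {"claw": 0.4, "travel": [-3.2, -1.6, 0], "turn": 0}])

```text
time: 7.37
ee_pos: [0.5608, 0.0349, 0.3314]
tcp_rot: [-179.8, 0.0, 94.0]
wrist_force: [0.1, -1.1, 0.3]
opening: 0.0596
```

>>> move_arm(commands=[{"claw": 0.4, "travel": [-3.2, -1.6, 0], "turn": 0}, {"claw": 0.4, "travel": [-3.2, -1.6, 0], "turn": 0}, {"claw": 0.4, "travel": [-3.2, -1.6, 0], "turn": 0}, {"claw": 0.4, "travel": [-3.2, -1.6, 0], "turn": 0}, {"claw": 0.4, "travel": [-3.2, -1.6, 0], "turn": 0}])

```text
time: 7.78
ee_pos: [0.4919, -0.1303, 0.3318]
tcp_rot: [-179.9, -0.0, 94.0]
wrist_force: [0.9, -0.8, -0.0]
opening: 0.0597
```

>>> move_arm(commands=[{"claw": 0.4, "travel": [-3.2, -1.6, 0], "turn": 0}, {"claw": 0.4, "travel": [-2.0, -1.0, 0], "turn": 0}, {"claw": 0.4, "travel": [-1.0, -0.5, 0], "turn": 0}, {"claw": 0.4, "travel": [0, 0, 0], "turn": 0}])

```text
time: 8.12
ee_pos: [0.4656, -0.1946, 0.3322]
tcp_rot: [-179.9, -0.0, 93.8]
wrist_force: [0.0, 0.9, -0.2]
opening: 0.06
```

```bash
python3 -c "
from h import *
rel([.4655,-.193,.233])"
```

```text
t 8.12 ee [ 0.4656 -0.1946  0.3322] rot [-179.9   -0.    93.8] F [ 0.   0.9 -0.2] op 0.06
tool cm [0.16 0.02 9.92]
```

>>> move_arm(commands=[{"claw": 0.4, "travel": [0.1, 0, 2.2], "turn": 0}, {"claw": 0.4, "travel": [0, 0, 2.5], "turn": 0}, {"claw": 0.4, "travel": [0, 0, 2.5], "turn": 0}, {"claw": 0.4, "travel": [0, 0, 1.5], "turn": 0}, {"claw": 0.4, "travel": [0, 0, 0.3], "turn": 0}])

```text
time: 8.53
ee_pos: [0.4659, -0.1906, 0.2396]
tcp_rot: [-179.7, -0.2, 94.0]
wrist_force: [-0.3, -0.5, -0.5]
opening: 0.0594
```

```bash
python3 -c "
from h import *
rel([.4655,-.193,.233])
for n,(x,y,X,Y) in dict(side=(250,120,420,280)).items():
    a=viewer.camera(n)[y:Y,x:X]; cv2.imwrite(f'pics/{n}5.png',cv2.resize(a,None,fx=3.7,fy=3.7,interpolation=cv2.INTER_CUBIC))"
```

```text
t 8.53 ee [ 0.4659 -0.1906  0.2396] rot [-179.7   -0.2   94. ] F [-0.3 -0.5 -0.5] op 0.0594
tool cm [-0.24 -0.05  0.66]
```

View pics/side5.png

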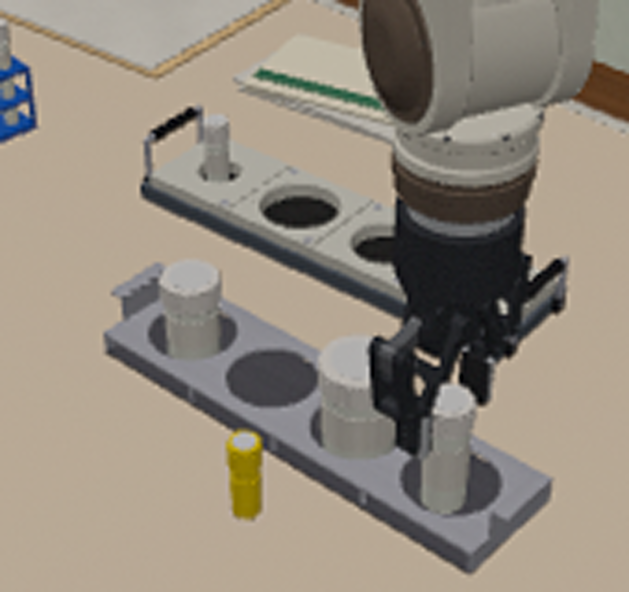

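The universal's cap (453,400) sits midway between the fingers (415,430 and 478,380). I'll trim the position and close.

>>> move_arm(commands=[{"claw": 0.4, "travel": [-0.2, 0, 0.4], "turn": 0}, {"claw": 0.4, "travel": [0, 0, 0], "turn": 0}, {"claw": -1, "travel": [0, 0, 0], "turn": 0}, {"claw": -1, "travel": [0, 0, 0], "turn": 0}, {"claw": -1, "travel": [0, 0, 0], "turn": 0}])

```text
time: 9.0
ee_pos: [0.4669, -0.1942, 0.2406]
tcp_rot: [179.9, 0.0, 94.0]
wrist_force: [-0.3, 0.1, 2.4]
opening: 0.032
```

>>> move_arm(commands=[{"claw": -1, "travel": [0, 0, 0], "turn": 0}, {"claw": -1, "travel": [0, 0, 0], "turn": 0}, {"claw": -1, "travel": [0, 0, 0], "turn": 0}])

```text
time: 9.25
ee_pos: [0.4669, -0.1942, 0.2406]
tcp_rot: [179.9, 0.0, 94.0]
wrist_force: [0.5, -0.1, 6.5]
opening: 0.0314
```

>>> move_arm(commands=[{"claw": -1, "travel": [0, 0, -1.0], "turn": 0}, {"claw": -1, "travel": [0, 0, -2.5], "turn": 0}, {"claw": -1, "travel": [0, 0, -3.0], "turn": 0}, {"claw": -1, "travel": [0, 0, -2.5], "turn": 0}, {"claw": -1, "travel": [0, 0, -0.5], "turn": 0}])

```text
time: 9.67
ee_pos: [0.4669, -0.1942, 0.3396]
tcp_rot: [179.7, 0.1, 94.0]
wrist_force: [0.5, 0.2, -0.4]
opening: 0.0318
```

```bash
python3 -c "
from h import *
rel([.6505,-.075,.335])"
```

```text
t 9.67 ee [ 0.4669 -0.1942  0.3396] rot [1.797e+02 1.000e-01 9.400e+01] F [ 0.5  0.2 -0.4] op 0.0318
tool cm [10.62 19.14  0.52]
```

>>> move_arm(commands=[{"claw": -1, "travel": [1.0, 1.9, 0], "turn": 0}, {"claw": -1, "travel": [1.6, 2.8, 0], "turn": 0}, {"claw": -1, "travel": [1.6, 2.9, 0], "turn": 0}, {"claw": -1, "travel": [1.6, 2.8, 0], "turn": 0}, {"claw": -1, "travel": [1.6, 2.9, 0], "turn": 0}])

```text
time: 10.08
ee_pos: [0.595, -0.1101, 0.3344]
tcp_rot: [-180.0, -0.0, 94.0]
wrist_force: [-0.2, 0.1, -0.4]
opening: 0.0321
```

>>> move_arm(commands=[{"claw": -1, "travel": [1.6, 2.8, 0], "turn": 0}, {"claw": -1, "travel": [1.0, 1.9, 0], "turn": 0}, {"claw": -1, "travel": [0.6, 1.1, 0], "turn": 0}, {"claw": -1, "travel": [0, 0, 0], "turn": 0}])

```text
time: 10.42
ee_pos: [0.6513, -0.0735, 0.3332]
tcp_rot: [-179.9, -0.0, 94.1]
wrist_force: [0.2, -0.3, -0.0]
opening: 0.0322
```

```bash
python3 -c "
from h import *
rel([.6505,-.075,.268])"
```

```text
t 10.42 ee [ 0.6513 -0.0735  0.3332] rot [-179.9   -0.    94.1] F [ 0.2 -0.3 -0. ] op 0.0322
tool cm [-0.15 -0.08  6.52]
```

>>> move_arm(commands=[{"claw": -1, "travel": [0, 0, 2.2], "turn": 0}, {"claw": -1, "travel": [0, 0, 2.2], "turn": 0}, {"claw": -1, "travel": [0, 0, 1.5], "turn": 0}, {"claw": -1, "travel": [0, 0, 0.4], "turn": 0}, {"claw": -1, "travel": [0, 0, 0], "turn": 0}])

```text
time: 10.83
ee_pos: [0.6489, -0.0756, 0.2704]
tcp_rot: [-179.8, -0.0, 93.9]
wrist_force: [0.1, 0.6, -0.4]
opening: 0.0318
```

```bash
python3 -c "
from h import *
rel([.6505,-.075,.2476])
for n,(x,y,X,Y) in dict(side=(250,120,420,260)).items():
    a=viewer.camera(n)[y:Y,x:X]; cv2.imwrite(f'pics/{n}6.png',cv2.resize(a,None,fx=4,fy=4,interpolation=cv2.INTER_CUBIC))"
```

```text
t 10.83 ee [ 0.6489 -0.0756  0.2704] rot [-179.8   -0.    93.9] F [ 0.1  0.6 -0.4] op 0.0318
tool cm [0.04 0.17 2.28]
```

View pics/side6.png

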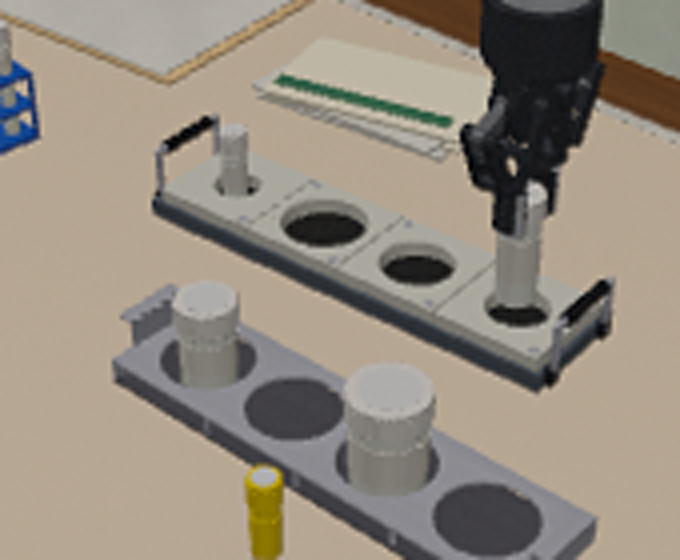

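The universal's bottom (515,300) is over the 46 mm well (517,309), still upright. I'm lowering it.

>>> move_arm(commands=[{"claw": -1, "travel": [0, 0.1, 0.6], "turn": 0}, {"claw": -1, "travel": [0, 0, 0.6], "turn": 0}, {"claw": -1, "travel": [0, 0, 0.5], "turn": 0}, {"claw": -1, "travel": [0, 0, 0.3], "turn": 0}, {"claw": -1, "travel": [0, 0, 0], "turn": 0}])

```text
time: 11.3
ee_pos: [0.6506, -0.075, 0.2507]
tcp_rot: [-179.9, -0.0, 94.0]
wrist_force: [0.6, -0.2, -0.6]
opening: 0.0319
```

>>> move_arm(commands=[{"claw": -1, "travel": [0, 0, 0.1], "turn": 0}, {"claw": -1, "travel": [0, 0, 0], "turn": 0}, {"claw": -1, "travel": [0, 0, 0], "turn": 0}])

```text
time: 11.55
ee_pos: [0.6508, -0.075, 0.2508]
tcp_rot: [180.0, 0.0, 94.0]
wrist_force: [-0.5, 0.5, 0.0]
opening: 0.0317
```

>>> move_arm(commands=[{"claw": -1, "travel": [0, 0, 0.15], "turn": 0}, {"claw": -1, "travel": [0, 0, 0], "turn": 0}, {"claw": -1, "travel": [0, 0, 0], "turn": 0}])

```text
time: 11.8
ee_pos: [0.6508, -0.075, 0.2491]
tcp_rot: [-180.0, -0.0, 94.0]
wrist_force: [-0.3, 0.0, -0.8]
opening: 0.0317
```

>>> move_arm(commands=[{"claw": -1, "travel": [0, 0, 0.1], "turn": 0}, {"claw": -1, "travel": [0, 0, 0], "turn": 0}, {"claw": -1, "travel": [0, 0, 0], "turn": 0}])

```text
time: 12.05
ee_pos: [0.6508, -0.075, 0.248]
tcp_rot: [-180.0, -0.0, 94.0]
wrist_force: [-0.6, 0.1, -1.3]
opening: 0.0317
```

>>> move_arm(commands=[{"claw": -1, "travel": [0, 0, 0.08], "turn": 0}, {"claw": -1, "travel": [0, 0, 0], "turn": 0}, {"claw": -1, "travel": [0, 0, 0], "turn": 0}])

```text
time: 12.3
ee_pos: [0.6508, -0.075, 0.2477]
tcp_rot: [180.0, 0.0, 94.0]
wrist_force: [-0.5, -1.3, 3.0]
opening: 0.0318
```

Contact at 3 N and the expected height. I'm releasing it and backing off.

>>> move_arm(commands=[{"claw": 0, "travel": [0, 0, 0], "turn": 0}, {"claw": 0.4, "travel": [0, 0, 0], "turn": 0}, {"claw": 0.4, "travel": [0, 0, 0], "turn": 0}, {"claw": 0.4, "travel": [0, 0, 0], "turn": 0}, {"claw": 0.4, "travel": [0, 0, -0.5], "turn": 0}])

```text
time: 12.72
ee_pos: [0.6505, -0.075, 0.2513]
tcp_rot: [-179.9, -0.0, 94.0]
wrist_force: [-0.3, -0.1, -0.5]
opening: 0.0596
```

>>> move_arm(commands=[{"claw": 0.5, "travel": [0, 0, -2.0], "turn": 0}, {"claw": 0.5, "travel": [0, 0, -2.5], "turn": 0}, {"claw": 0.5, "travel": [0, 0, -2.5], "turn": 0}, {"claw": 0.5, "travel": [0, 0, -2.0], "turn": 0}, {"claw": 0.5, "travel": [0, 0, -0.5], "turn": 0}])

```text
time: 13.13
ee_pos: [0.6509, -0.075, 0.3518]
tcp_rot: [179.7, 0.1, 94.0]
wrist_force: [1.1, 0.0, 0.8]
opening: 0.0639
```

```bash
python3 -c "
from h import *
rel([.461,.044,.34])
for n,(x,y,X,Y) in dict(side=(250,120,420,260)).items():
    a=viewer.camera(n)[y:Y,x:X]; cv2.imwrite(f'pics/{n}7.png',cv2.resize(a,None,fx=4,fy=4,interpolation=cv2.INTER_CUBIC))"
```

```text
t 13.13 ee [ 0.6509 -0.075   0.3518] rot [1.797e+02 1.000e-01 9.400e+01] F [1.1 0.  0.8] op 0.0639
tool cm [ 13.19 -18.13   1.07]
```

View pics/side7.png

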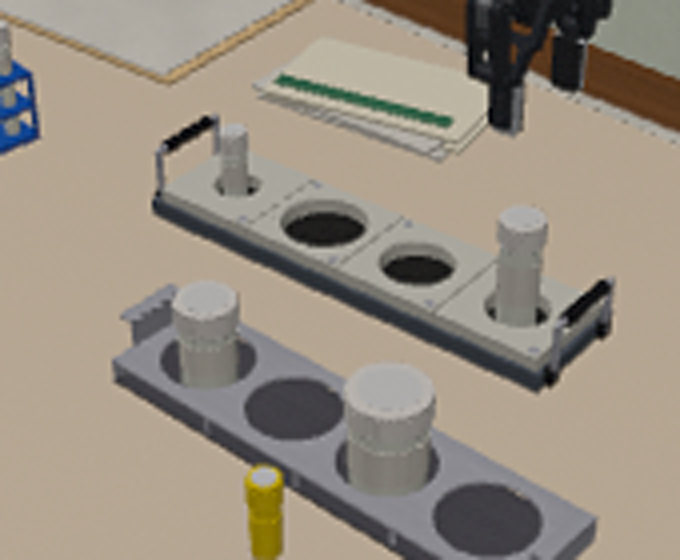

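The universal is upright and seated in the 46 mm well at (520,265). The pot is next.

>>> move_arm(commands=[{"claw": 0.7, "travel": [1.2, -1.6, 0], "turn": 0}, {"claw": 0.7, "travel": [2.0, -2.7, 0], "turn": 0}, {"claw": 0.7, "travel": [2.0, -2.8, 0], "turn": 0}, {"claw": 0.7, "travel": [2.0, -2.7, 0], "turn": 0}, {"claw": 0.7, "travel": [2.0, -2.8, 0], "turn": 0}])

```text
time: 13.6
ee_pos: [0.5172, 0.0086, 0.3456]
tcp_rot: [-179.9, -0.0, 94.0]
wrist_force: [-0.2, 0.5, 1.1]
opening: 0.0724
```

>>> move_arm(commands=[{"claw": 0.7, "travel": [2.0, -2.7, 0], "turn": 0}, {"claw": 0.7, "travel": [1.3, -1.8, 0], "turn": 0}, {"claw": 0.7, "travel": [0.7, -1.0, 0], "turn": 0}, {"claw": 0.7, "travel": [0, 0, 0], "turn": 0}])

```text
time: 13.93
ee_pos: [0.4596, 0.045, 0.347]
tcp_rot: [-180.0, -0.0, 94.1]
wrist_force: [-0.0, 0.9, -0.1]
opening: 0.0726
```

```bash
python3 -c "
from h import *
rel([.461,.044,.213])"
```

```text
t 13.93 ee [0.4596 0.045  0.347 ] rot [-180.    -0.    94.1] F [-0.   0.9 -0.1] op 0.0726
tool cm [-0.11  0.14 13.4 ]
```

>>> move_arm(commands=[{"claw": 0.7, "travel": [-0.1, 0.1, 2.0], "turn": 0}, {"claw": 0.7, "travel": [0, 0, 2.5], "turn": 0}, {"claw": 0.7, "travel": [0, 0, 2.5], "turn": 0}, {"claw": 0.7, "travel": [0, 0, 2.0], "turn": 0}, {"claw": 0.7, "travel": [0, 0, 0.5], "turn": 0}])

```text
time: 14.35
ee_pos: [0.462, 0.0426, 0.2483]
tcp_rot: [-179.7, 0.0, 93.9]
wrist_force: [-0.7, -0.3, -0.9]
opening: 0.0726
```

```bash
python3 -c "
from h import *
rel([.461,.044,.213])
for n,(x,y,X,Y) in dict(side=(250,120,420,280)).items():
    a=viewer.camera(n)[y:Y,x:X]; cv2.imwrite(f'pics/{n}8.png',cv2.resize(a,None,fx=3.7,fy=3.7,interpolation=cv2.INTER_CUBIC))"
```

```text
t 14.35 ee [0.462  0.0426 0.2483] rot [-179.7    0.    93.9] F [-0.7 -0.3 -0.9] op 0.0726
tool cm [ 0.15 -0.07  3.53]
```

View pics/side8.png

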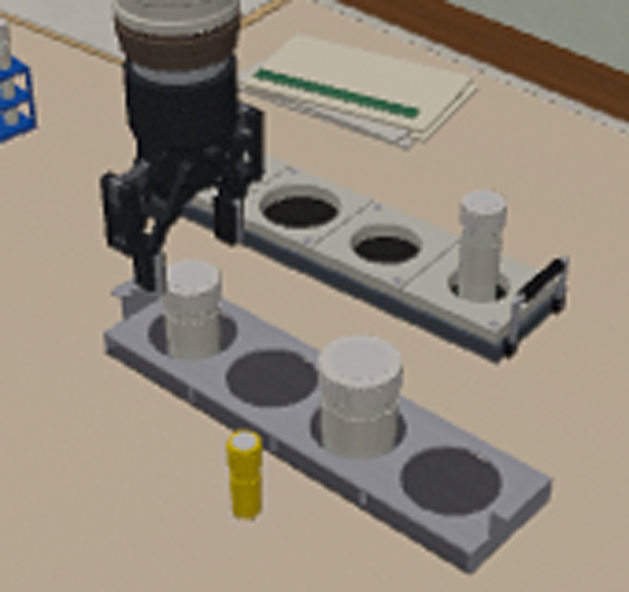

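The fingers (150,280 and 228,240) straddle the pot's cap (193,275). I'm lowering onto it.

>>> move_arm(commands=[{"claw": 0.7, "travel": [0.1, -0.1, 1.2], "turn": 0}, {"claw": 0.7, "travel": [0, 0, 1.2], "turn": 0}, {"claw": 0.7, "travel": [0, 0, 0.8], "turn": 0}, {"claw": 0.7, "travel": [0, 0, 0.3], "turn": 0}, {"claw": 0.7, "travel": [0, 0, 0], "turn": 0}])

```text
time: 14.82
ee_pos: [0.4609, 0.0441, 0.2166]
tcp_rot: [-179.9, 0.0, 94.0]
wrist_force: [-0.4, -0.0, 0.1]
opening: 0.0723
```

>>> move_arm(commands=[{"claw": -1, "travel": [0, 0, 0], "turn": 0}, {"claw": -1, "travel": [0, 0, 0], "turn": 0}, {"claw": -1, "travel": [0, 0, 0], "turn": 0}, {"claw": -1, "travel": [0, 0, 0], "turn": 0}, {"claw": -1, "travel": [0, 0, 0], "turn": 0}])

```text
time: 15.23
ee_pos: [0.4613, 0.0442, 0.2181]
tcp_rot: [179.9, -0.0, 94.0]
wrist_force: [-1.5, -0.4, 5.0]
opening: 0.0432
```

>>> move_arm(commands=[{"claw": -1, "travel": [0, 0, 0], "turn": 0}, {"claw": -1, "travel": [0, 0, -1.0], "turn": 0}, {"claw": -1, "travel": [0, 0, -2.5], "turn": 0}, {"claw": -1, "travel": [0, 0, -3.0], "turn": 0}, {"claw": -1, "travel": [0, 0, -2.5], "turn": 0}])

```text
time: 15.65
ee_pos: [0.4608, 0.0441, 0.3092]
tcp_rot: [180.0, 0.0, 94.0]
wrist_force: [0.3, 0.7, -0.5]
opening: 0.0432
```

```bash
python3 -c "
from h import *
rel([.642,.0128,.31])"
```

```text
t 15.65 ee [0.4608 0.0441 0.3092] rot [180.   0.  94.] F [ 0.3  0.7 -0.5] op 0.0432
tool cm [-4.38 17.86 -0.08]
```

>>> move_arm(commands=[{"claw": -1, "travel": [-0.4, 1.6, 0], "turn": 0}, {"claw": -1, "travel": [-0.7, 2.8, 0], "turn": 0}, {"claw": -1, "travel": [-0.7, 2.9, 0], "turn": 0}, {"claw": -1, "travel": [-0.7, 2.9, 0], "turn": 0}, {"claw": -1, "travel": [-0.7, 2.8, 0], "turn": 0}])

```text
time: 16.07
ee_pos: [0.5943, 0.0209, 0.3077]
tcp_rot: [180.0, -0.0, 94.0]
wrist_force: [0.5, 0.2, 0.2]
opening: 0.0431
```

>>> move_arm(commands=[{"claw": -1, "travel": [-0.7, 2.8, 0], "turn": 0}, {"claw": -1, "travel": [-0.3, 1.3, 0], "turn": 0}, {"claw": -1, "travel": [-0.2, 0.7, 0], "turn": 0}, {"claw": -1, "travel": [0, 0, 0], "turn": 0}])

```text
time: 16.4
ee_pos: [0.6425, 0.0123, 0.3067]
tcp_rot: [-179.9, -0.0, 93.9]
wrist_force: [-0.5, -0.7, -0.3]
opening: 0.043
```

```bash
python3 -c "
from h import *
rel([.642,.0128,.245])"
```

```text
t 16.4 ee [0.6425 0.0123 0.3067] rot [-179.9   -0.    93.9] F [-0.5 -0.7 -0.3] op 0.043
tool cm [ 0.05 -0.04  6.17]
```

>>> move_arm(commands=[{"claw": -1, "travel": [0, 0, 2.0], "turn": 0}, {"claw": -1, "travel": [0, 0, 2.2], "turn": 0}, {"claw": -1, "travel": [0, 0, 1.5], "turn": 0}, {"claw": -1, "travel": [0, 0, 0.3], "turn": 0}, {"claw": -1, "travel": [0, 0, 0], "turn": 0}])

```text
time: 16.82
ee_pos: [0.6406, 0.0128, 0.2468]
tcp_rot: [-179.9, -0.0, 94.0]
wrist_force: [0.5, -0.1, -0.6]
opening: 0.0429
```

```bash
python3 -c "
from h import *
rel([.642,.0128,.2251])
for n,(x,y,X,Y) in dict(side=(250,120,420,260)).items():
    a=viewer.camera(n)[y:Y,x:X]; cv2.imwrite(f'pics/{n}9.png',cv2.resize(a,None,fx=4,fy=4,interpolation=cv2.INTER_CUBIC))"
```

```text
t 16.82 ee [0.6406 0.0128 0.2468] rot [-179.9   -0.    94. ] F [ 0.5 -0.1 -0.6] op 0.0429
tool cm [-0.01  0.14  2.17]
```

View pics/side9.png

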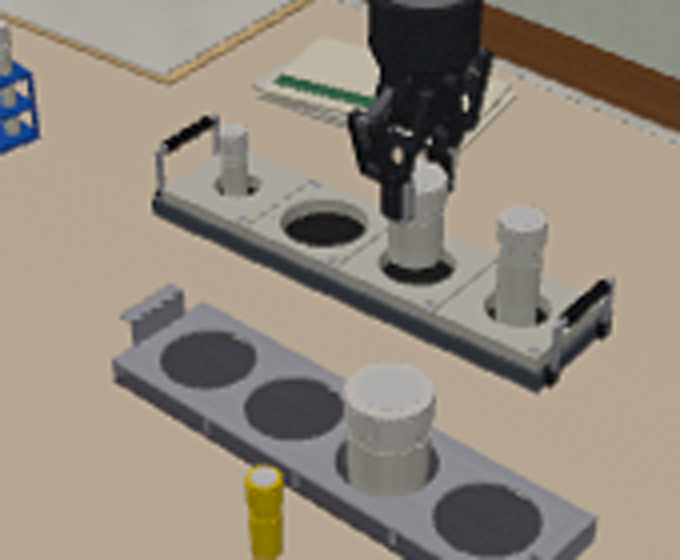

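The pot's bottom (415,252) is centred over the 56 mm well (417,265).

>>> move_arm(commands=[{"claw": -1, "travel": [0, 0.1, 0.6], "turn": 0}, {"claw": -1, "travel": [0, 0, 0.6], "turn": 0}, {"claw": -1, "travel": [0, 0, 0.4], "turn": 0}, {"claw": -1, "travel": [0, 0, 0.2], "turn": 0}, {"claw": -1, "travel": [0, 0, 0], "turn": 0}])

```text
time: 17.28
ee_pos: [0.6425, 0.0127, 0.2287]
tcp_rot: [-179.9, -0.0, 94.0]
wrist_force: [-0.1, 0.3, -0.8]
opening: 0.0426
```

>>> move_arm(commands=[{"claw": -1, "travel": [0, 0, 0.15], "turn": 0}, {"claw": -1, "travel": [0, 0, 0], "turn": 0}, {"claw": -1, "travel": [0, 0, 0], "turn": 0}])

```text
time: 17.53
ee_pos: [0.6427, 0.0126, 0.2279]
tcp_rot: [180.0, 0.0, 94.0]
wrist_force: [-0.4, -0.1, -1.0]
opening: 0.0429
```

>>> move_arm(commands=[{"claw": -1, "travel": [0, 0, 0.1], "turn": 0}, {"claw": -1, "travel": [0, 0, 0], "turn": 0}, {"claw": -1, "travel": [0, 0, 0], "turn": 0}])

```text
time: 17.78
ee_pos: [0.6427, 0.0127, 0.2268]
tcp_rot: [-180.0, 0.0, 94.0]
wrist_force: [0.0, -0.6, -0.4]
opening: 0.043
```

>>> move_arm(commands=[{"claw": -1, "travel": [0, 0, 0.1], "turn": 0}, {"claw": -1, "travel": [0, 0, 0], "turn": 0}, {"claw": -1, "travel": [0, 0, 0], "turn": 0}])

```text
time: 18.03
ee_pos: [0.6427, 0.0126, 0.2257]
tcp_rot: [-180.0, 0.0, 94.0]
wrist_force: [0.4, -0.8, -0.3]
opening: 0.0429
```

>>> move_arm(commands=[{"claw": -1, "travel": [0, 0, 0.1], "turn": 0}, {"claw": -1, "travel": [0, 0, 0], "turn": 0}, {"claw": -1, "travel": [0, 0, 0], "turn": 0}])

```text
time: 18.28
ee_pos: [0.6427, 0.0126, 0.2252]
tcp_rot: [180.0, 0.0, 94.0]
wrist_force: [-0.6, 0.3, 3.1]
opening: 0.043
```

Contact at 3.1 N and .2252. I'm releasing it.

>>> move_arm(commands=[{"claw": 0.3, "travel": [0, 0, 0], "turn": 0}, {"claw": 0.6, "travel": [0, 0, 0], "turn": 0}, {"claw": 0.6, "travel": [0, 0, 0], "turn": 0}, {"claw": 0.6, "travel": [0, 0, 0], "turn": 0}, {"claw": 0.6, "travel": [0, 0, -0.5], "turn": 0}])

```text
time: 18.7
ee_pos: [0.6424, 0.0126, 0.2288]
tcp_rot: [-179.9, -0.0, 94.0]
wrist_force: [1.1, 0.6, -0.7]
opening: 0.0683
```

>>> move_arm(commands=[{"claw": 0.8, "travel": [0, 0, -2.0], "turn": 0}, {"claw": 0.8, "travel": [0, 0, -2.5], "turn": 0}, {"claw": 0.8, "travel": [0, 0, -3.0], "turn": 0}, {"claw": 1, "travel": [0, 0, -3.0], "turn": 0}, {"claw": 1, "travel": [0, 0, -0.5], "turn": 0}])

```text
time: 19.12
ee_pos: [0.6429, 0.0126, 0.3462]
tcp_rot: [179.6, 0.0, 94.0]
wrist_force: [1.9, 0.4, 0.7]
opening: 0.0855
```

```bash
python3 -c "
from h import *
rel([.466,-.117,.33])
for n,(x,y,X,Y) in dict(side=(250,120,420,260)).items():
    a=viewer.camera(n)[y:Y,x:X]; cv2.imwrite(f'pics/{n}10.png',cv2.resize(a,None,fx=4,fy=4,interpolation=cv2.INTER_CUBIC))"
```

```text
t 19.12 ee [0.6429 0.0126 0.3462] rot [179.6   0.   94. ] F [1.9 0.4 0.7] op 0.0855
tool cm [-11.71 -18.56   1.48]
```

View pics/side10.png

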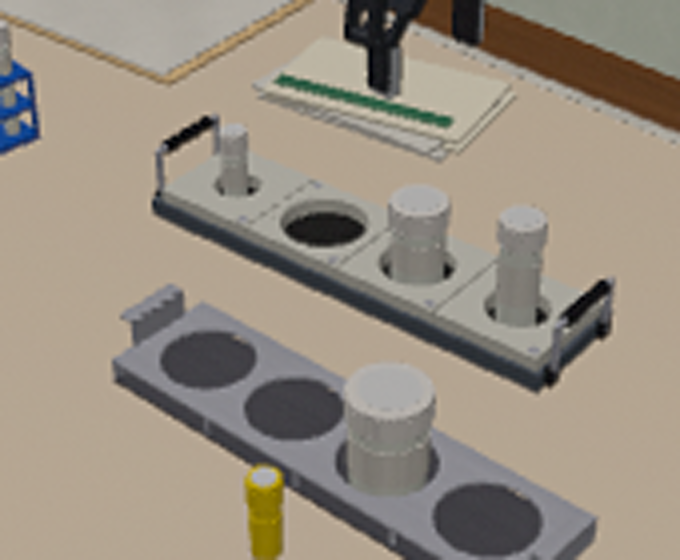

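The pot is upright in the 56 mm well at (418,235). The cup is last.

>>> move_arm(commands=[{"claw": 1, "travel": [-1.1, -1.7, 0], "turn": 0}, {"claw": 1, "travel": [-1.8, -2.8, 0], "turn": 0}, {"claw": 1, "travel": [-1.8, -2.9, 0], "turn": 0}, {"claw": 1, "travel": [-1.8, -2.8, 0], "turn": 0}, {"claw": 1, "travel": [-1.8, -2.9, 0], "turn": 0}])

```text
time: 19.58
ee_pos: [0.5164, -0.0798, 0.3385]
tcp_rot: [-179.9, -0.0, 94.0]
wrist_force: [-0.7, -0.7, 0.9]
opening: 0.0856
```

>>> move_arm(commands=[{"claw": 1, "travel": [-1.8, -2.8, 0], "turn": 0}, {"claw": 1, "travel": [-1.0, -1.7, 0], "turn": 0}, {"claw": 1, "travel": [-0.6, -0.9, 0], "turn": 0}, {"claw": 1, "travel": [0, 0, 0], "turn": 0}])

```text
time: 19.92
ee_pos: [0.465, -0.1178, 0.3396]
tcp_rot: [-180.0, 0.0, 93.9]
wrist_force: [0.3, 0.4, -0.0]
opening: 0.0854
```

```bash
python3 -c "
from h import *
rel([.466,-.117,.223])"
```

```text
t 19.92 ee [ 0.465  -0.1178  0.3396] rot [-180.     0.    93.9] F [ 0.3  0.4 -0. ] op 0.0854
tool cm [ 0.07  0.1  11.66]
```

>>> move_arm(commands=[{"claw": 1, "travel": [0, 0.1, 1.8], "turn": 0}, {"claw": 1, "travel": [0, 0, 2.0], "turn": 0}, {"claw": 1, "travel": [0, 0, 2.0], "turn": 0}, {"claw": 1, "travel": [0, 0, 1.5], "turn": 0}, {"claw": 1, "travel": [0, 0, 0.3], "turn": 0}])

```text
time: 20.33
ee_pos: [0.4674, -0.116, 0.2605]
tcp_rot: [-179.8, -0.1, 94.0]
wrist_force: [-0.3, -0.4, -0.1]
opening: 0.0856
```

```bash
python3 -c "
from h import *
rel([.466,-.117,.223])
for n,(x,y,X,Y) in dict(side=(250,120,420,280)).items():
    a=viewer.camera(n)[y:Y,x:X]; cv2.imwrite(f'pics/{n}11.png',cv2.resize(a,None,fx=3.7,fy=3.7,interpolation=cv2.INTER_CUBIC))"
```

```text
t 20.33 ee [ 0.4674 -0.116   0.2605] rot [-1.798e+02 -1.000e-01  9.400e+01] F [-0.3 -0.4 -0.1] op 0.0856
tool cm [-0.09 -0.13  3.75]
```

View pics/side11.png

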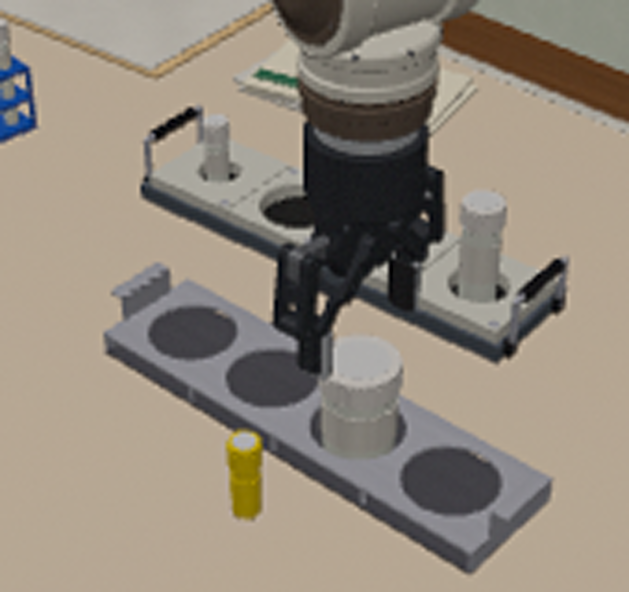

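The fingers (320,365 and 402,300) straddle the cup's cap (362,360). I'm lowering onto it in small steps and watching the force.

>>> move_arm(commands=[{"claw": 1, "travel": [-0.1, -0.1, 0.8], "turn": 0}, {"claw": 1, "travel": [0, 0, 0.8], "turn": 0}, {"claw": 1, "travel": [0, 0, 0.5], "turn": 0}, {"claw": 1, "travel": [0, 0, 0], "turn": 0}])

```text
time: 20.72
ee_pos: [0.4662, -0.1178, 0.2418]
tcp_rot: [-179.9, -0.0, 94.0]
wrist_force: [0.1, 0.5, 0.2]
opening: 0.0851
```

>>> move_arm(commands=[{"claw": 1, "travel": [0, 0, 0.6], "turn": 0}, {"claw": 1, "travel": [0, 0, 0.6], "turn": 0}, {"claw": 1, "travel": [0, 0, 0.2], "turn": 0}, {"claw": 1, "travel": [0, 0, 0], "turn": 0}])

```text
time: 21.05
ee_pos: [0.4661, -0.1179, 0.2281]
tcp_rot: [-179.9, -0.0, 94.0]
wrist_force: [-0.6, -0.5, -0.3]
opening: 0.0853
```

>>> move_arm(commands=[{"claw": -1, "travel": [0, 0, 0], "turn": 0}, {"claw": -1, "travel": [0, 0, 0], "turn": 0}, {"claw": -1, "travel": [0, 0, 0], "turn": 0}, {"claw": -1, "travel": [0, 0, 0], "turn": 0}, {"claw": -1, "travel": [0, 0, 0], "turn": 0}])

```text
time: 21.47
ee_pos: [0.4664, -0.1179, 0.2294]
tcp_rot: [180.0, 0.0, 94.0]
wrist_force: [-0.5, -0.5, 5.3]
opening: 0.0553
```

>>> move_arm(commands=[{"claw": -1, "travel": [0, 0, -1.0], "turn": 0}, {"claw": -1, "travel": [0, 0, -2.5], "turn": 0}, {"claw": -1, "travel": [0, 0, -3.0], "turn": 0}, {"claw": -1, "travel": [0, 0, -3.0], "turn": 0}, {"claw": -1, "travel": [0, 0, -1.5], "turn": 0}])

```text
time: 21.88
ee_pos: [0.4664, -0.1179, 0.3427]
tcp_rot: [179.8, 0.1, 94.0]
wrist_force: [0.8, 0.2, -2.4]
opening: 0.0548
```

```bash
python3 -c "
from h import *
rel([.634,.1005,.335])"
```

```text
t 21.88 ee [ 0.4664 -0.1179  0.3427] rot [1.798e+02 1.000e-01 9.400e+01] F [ 0.8  0.2 -2.4] op 0.0548
tool cm [20.63 18.23  0.81]
```

>>> move_arm(commands=[{"claw": -1, "travel": [1.5, 1.3, 0], "turn": 0}, {"claw": -1, "travel": [2.5, 2.2, 0], "turn": 0}, {"claw": -1, "travel": [2.5, 2.2, 0], "turn": 0}, {"claw": -1, "travel": [2.5, 2.2, 0], "turn": 0}, {"claw": -1, "travel": [2.5, 2.2, 0], "turn": 0}])

```text
time: 22.3
ee_pos: [0.5597, 0.0052, 0.3392]
tcp_rot: [180.0, 0.0, 94.0]
wrist_force: [-0.3, 0.0, -1.1]
opening: 0.0549
```

>>> move_arm(commands=[{"claw": -1, "travel": [2.5, 2.2, 0], "turn": 0}, {"claw": -1, "travel": [2.5, 2.2, 0], "turn": 0}, {"claw": -1, "travel": [2.2, 2.0, 0], "turn": 0}, {"claw": -1, "travel": [1.3, 1.2, 0], "turn": 0}, {"claw": -1, "travel": [0.6, 0.5, 0], "turn": 0}])

```text
time: 22.72
ee_pos: [0.6347, 0.1024, 0.3381]
tcp_rot: [-179.9, -0.0, 94.1]
wrist_force: [0.6, -0.8, -2.1]
opening: 0.0548
```

```bash
python3 -c "
from h import *
rel([.634,.1005,.256])"
```

```text
t 22.72 ee [0.6347 0.1024 0.3381] rot [-179.9   -0.    94.1] F [ 0.6 -0.8 -2.1] op 0.0548
tool cm [-0.18 -0.08  8.21]
```

>>> move_arm(commands=[{"claw": -1, "travel": [-0.2, 0, 2.0], "turn": 0}, {"claw": -1, "travel": [0, 0, 2.3], "turn": 0}, {"claw": -1, "travel": [0, 0, 2.0], "turn": 0}, {"claw": -1, "travel": [0, 0, 1.0], "turn": 0}, {"claw": -1, "travel": [0, 0, 0], "turn": 0}])

```text
time: 23.13
ee_pos: [0.6329, 0.0977, 0.2633]
tcp_rot: [-179.8, 0.0, 93.9]
wrist_force: [-0.6, -0.4, -1.5]
opening: 0.0546
```

```bash
python3 -c "
from h import *
rel([.634,.1005,.2364])
for n,(x,y,X,Y) in dict(side=(250,120,420,260)).items():
    a=viewer.camera(n)[y:Y,x:X]; cv2.imwrite(f'pics/{n}12.png',cv2.resize(a,None,fx=4,fy=4,interpolation=cv2.INTER_CUBIC))"
```

```text
t 23.13 ee [0.6329 0.0977 0.2633] rot [-179.8    0.    93.9] F [-0.6 -0.4 -1.5] op 0.0546
tool cm [0.28 0.14 2.69]
```

View pics/side12.png

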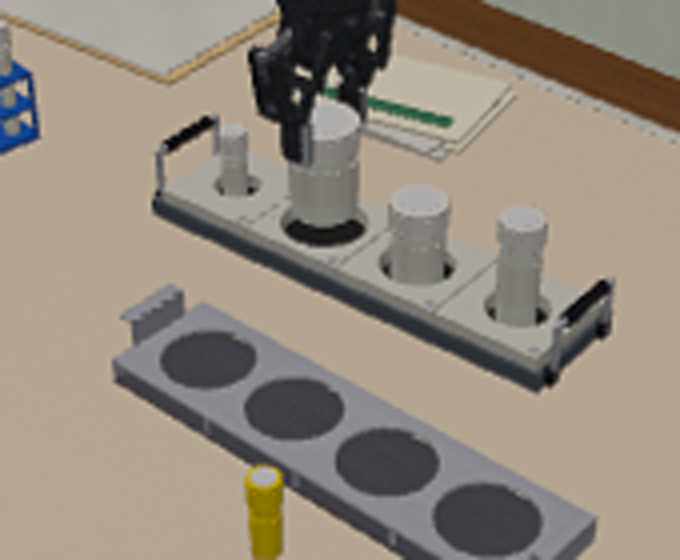

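The cup (bottom at about 322,210) is over the 66 mm well (323,225), and its neighbours are clear. I'm lowering it.

>>> move_arm(commands=[{"claw": -1, "travel": [0.2, 0.1, 0.6], "turn": 0}, {"claw": -1, "travel": [0, 0, 0.7], "turn": 0}, {"claw": -1, "travel": [0, 0, 0.6], "turn": 0}, {"claw": -1, "travel": [0, 0, 0.3], "turn": 0}, {"claw": -1, "travel": [0, 0, 0], "turn": 0}])

```text
time: 23.6
ee_pos: [0.6344, 0.1003, 0.2429]
tcp_rot: [-179.9, 0.0, 94.0]
wrist_force: [-0.3, -0.6, -0.7]
opening: 0.0547
```

>>> move_arm(commands=[{"claw": -1, "travel": [0, 0, 0.15], "turn": 0}, {"claw": -1, "travel": [0, 0, 0], "turn": 0}, {"claw": -1, "travel": [0, 0, 0], "turn": 0}])

```text
time: 23.85
ee_pos: [0.6346, 0.1003, 0.2425]
tcp_rot: [180.0, -0.0, 94.0]
wrist_force: [-1.0, 0.1, -1.4]
opening: 0.0549
```

>>> move_arm(commands=[{"claw": -1, "travel": [0, 0, 0.1], "turn": 0}, {"claw": -1, "travel": [0, 0, 0], "turn": 0}, {"claw": -1, "travel": [0, 0, 0], "turn": 0}])

```text
time: 24.1
ee_pos: [0.6346, 0.1003, 0.2414]
tcp_rot: [180.0, -0.0, 94.0]
wrist_force: [0.7, -0.4, -1.8]
opening: 0.0542
```

>>> move_arm(commands=[{"claw": -1, "travel": [0, 0, 0.2], "turn": 0}, {"claw": -1, "travel": [0, 0, 0.15], "turn": 0}, {"claw": -1, "travel": [0, 0, 0], "turn": 0}, {"claw": -1, "travel": [0, 0, 0], "turn": 0}])

```text
time: 24.43
ee_pos: [0.6346, 0.1003, 0.2376]
tcp_rot: [-180.0, 0.0, 94.0]
wrist_force: [0.2, -0.8, -1.3]
opening: 0.0547
```

>>> move_arm(commands=[{"claw": -1, "travel": [0, 0, 0.1], "turn": 0}, {"claw": -1, "travel": [0, 0, 0], "turn": 0}, {"claw": -1, "travel": [0, 0, 0], "turn": 0}])

```text
time: 24.68
ee_pos: [0.6346, 0.1003, 0.2368]
tcp_rot: [-180.0, -0.0, 94.0]
wrist_force: [0.4, 0.4, -1.7]
opening: 0.0546
```

>>> move_arm(commands=[{"claw": -1, "travel": [0, 0, 0.1], "turn": 0}, {"claw": -1, "travel": [0, 0, 0], "turn": 0}, {"claw": -1, "travel": [0, 0, 0], "turn": 0}])

```text
time: 24.93
ee_pos: [0.6346, 0.1003, 0.2364]
tcp_rot: [180.0, -0.0, 94.0]
wrist_force: [-1.6, 0.5, 4.5]
opening: 0.055
```

Contact at 4.5 N. I'm releasing it and backing well clear.

>>> move_arm(commands=[{"claw": 0.5, "travel": [0, 0, 0], "turn": 0}, {"claw": 0.9, "travel": [0, 0, 0], "turn": 0}, {"claw": 0.9, "travel": [0, 0, 0], "turn": 0}, {"claw": 0.9, "travel": [0, 0, 0], "turn": 0}, {"claw": 0.9, "travel": [0, 0, -0.5], "turn": 0}])

```text
time: 25.35
ee_pos: [0.6344, 0.1002, 0.2398]
tcp_rot: [-179.9, 0.0, 94.0]
wrist_force: [-0.1, -0.2, -1.6]
opening: 0.0813
```

>>> move_arm(commands=[{"claw": 0.9, "travel": [0, 0, -2.0], "turn": 0}, {"claw": 0.9, "travel": [0, 0, -3.0], "turn": 0}, {"claw": 0.9, "travel": [0, 0, -3.0], "turn": 0}, {"claw": 0.9, "travel": [0, 0, -3.0], "turn": 0}, {"claw": 0.9, "travel": [0, 0, -1.5], "turn": 0}])

```text
time: 25.77
ee_pos: [0.6345, 0.1002, 0.3704]
tcp_rot: [179.7, -0.0, 94.0]
wrist_force: [0.4, 0.2, 0.4]
opening: 0.0813
```

>>> move_arm(commands=[{"claw": 0.9, "travel": [0, -2.0, 0], "turn": 0}, {"claw": 0.9, "travel": [0, -3.0, 0], "turn": 0}, {"claw": 0.9, "travel": [0, -3.0, 0], "turn": 0}, {"claw": 0.9, "travel": [0, -3.0, 0], "turn": 0}, {"claw": 0.9, "travel": [0, -3.0, 0], "turn": 0}])

```text
time: 26.18
ee_pos: [0.4935, 0.0904, 0.3659]
tcp_rot: [180.0, -0.0, 94.0]
wrist_force: [-0.6, 0.3, 1.2]
opening: 0.0812
```

>>> move_arm(commands=[{"claw": 0.9, "travel": [0, -3.0, 0], "turn": 0}, {"claw": 0.9, "travel": [0, -3.0, 0], "turn": 0}, {"claw": 0.9, "travel": [0, -1.5, 0], "turn": 0}, {"claw": 0.9, "travel": [0, 0, 0], "turn": 0}, {"claw": 0.9, "travel": [0, 0, 0], "turn": 0}])

```text
time: 26.6
ee_pos: [0.4197, 0.0854, 0.3667]
tcp_rot: [179.9, -0.0, 94.0]
wrist_force: [0.6, 0.2, -0.0]
opening: 0.0809
```

```bash
python3 -c "
from h import *
rel([.634,.1005,.33])
a=viewer.camera('side'); cv2.imwrite('pics/side13.png',a)
cv2.imwrite('pics/side13c.png',cv2.resize(a[140:230,270:420],None,fx=5,fy=5,interpolation=cv2.INTER_CUBIC))
a=viewer.camera('top');cv2.imwrite('pics/top13.png',a)
cv2.imwrite('pics/top13c.png',cv2.resize(a[140:265,235:415],None,fx=4.4,fy=4.4,interpolation=cv2.INTER_CUBIC))
"
```

```text
t 26.6 ee [0.4197 0.0854 0.3667] rot [179.9  -0.   94. ] F [ 0.6  0.2 -0. ] op 0.0809
tool cm [2.000e-02 2.147e+01 3.720e+00]
```

View pics/side13c.png

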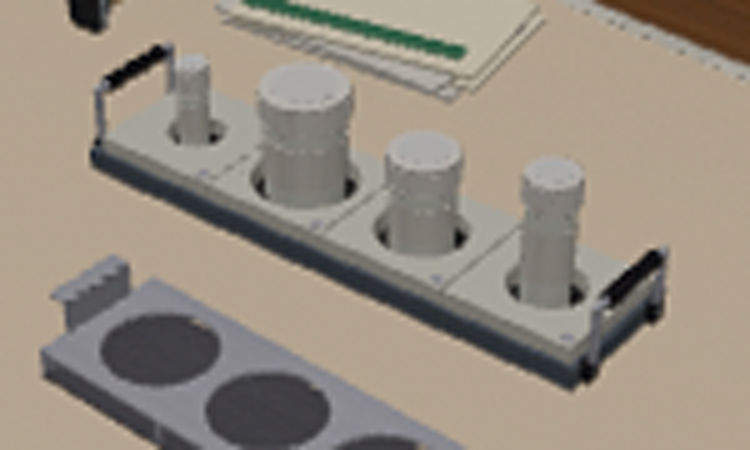

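View pics/side13.png

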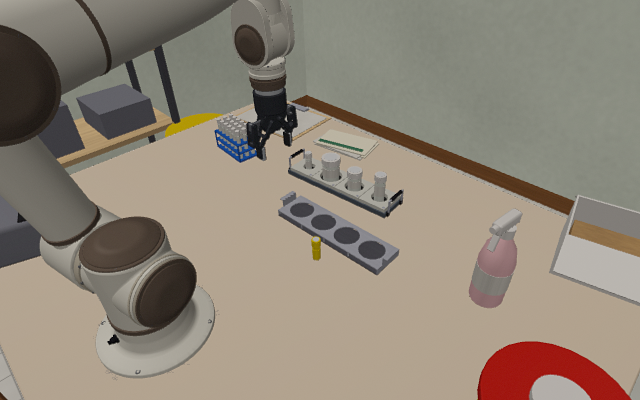

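View pics/top13.png

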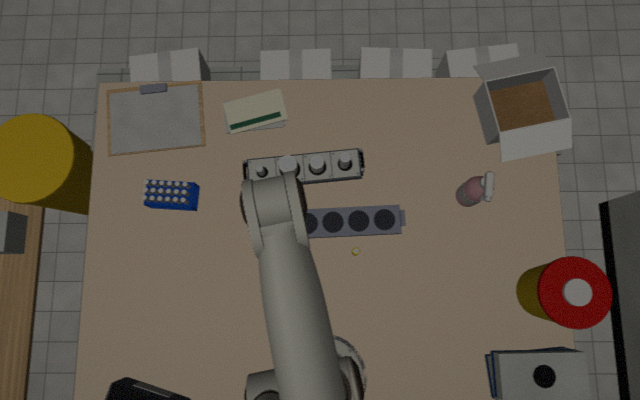

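All four containers stand upright and roughly centred in their wells: vial (193,100), cup (305,135), pot (423,190) and universal (550,230) in the side crop. In the top view the spray bottle (475,190), tube rack (171,195) and yellow look-alike (356,251) are where they started. The rack is empty and the arm is clear, so I'm handing in.

```bash
python3 -c "
from h import *
print(bot.job_done())"
```

```text
the job is handed in; nothing more can be done
None
```

All four containers are in the carrier, each in its own well: vial in 36, universal in 46, pot in 56, cup in 66, moved in that order. The job was handed in at about 26.7 s of the 112 s allowed. I gripped each one by the cap and lowered it until it touched the floor of its well. Contact came at 3–5 N, within 0.2 mm of the height I had worked out, and only then did I release it.

In the last pictures all four stand upright in their wells. The spray bottle, the tube rack and the yellow look-alike are where they started, and the arm is clear of everything. The two cameras disagreed by about 4 mm in x when I located things, so I used the average, which was well inside the 8 mm clearance around each container. No check failed.

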